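# Dry-fit the superstructure of a model steamer

### The job

Dry-fit the model steamer's superstructure on the hull section, each part square to it and sitting flat in the middle of its mark: first the white deckhouse on the grey patch of the deck, with its own grey patch towards the pointed bow and its black disc towards the stern; then the green bridge house on the deckhouse's grey patch, then the brown wheelhouse on the bridge house, and last the red funnel upright on the black disc. Leave the yellow funnel standing where it is; it belongs to another ship.

Things in the scene. Friction and masses are not known exactly. Their poses are not given: they have to be found in the camera images.
- hull_deck: Section of a model hull, fixed: 76 mm wide, 18 mm high, dark sides, planked deck with a grey patch (112 x 52 mm) for the deckhouse. Origin on its underside below the patch centre; +x to the bow (pointed end, tip 103 mm ahead, 10 mm high brass capstan 83 mm ahead); blunt stern 75 mm behind; +z up. The deckhouse belongs with its origin 18 mm above this one, its +x to the bow.
- deckhouse: White deckhouse, a closed box 112 mm long (x), 52 mm wide (y), 32 mm high, about 0.18 kg; flat white roof, brass portholes. Origin at the centre of its underside, +z up, +x its fore end. On the roof: a grey patch (56 x 42 mm, centre 22 mm ahead of the origin) for the bridge house, and a black disc (27 mm across, centre 34 mm behind the origin) for the red funnel.
- bridge: Green bridge house, a closed box 56 mm long (x) x 42 mm wide (y) x 28 mm high, about 0.08 kg, flat green roof with a grey patch (28 x 36 mm) in its middle where the wheelhouse sits. Origin at the centre of its underside, +z up. Its length lies along the ship's; both ends are alike, so either may face the bow.
- wheelhouse: Dark brown wooden wheelhouse with windows and a flat roof, a closed box 28 mm (x) x 36 mm (y) x 30 mm high, about 0.05 kg. Origin at the centre of its underside, +z up. Its 36 mm side lies across the ship; either face may look forward.
- funnel_red: Red ship's funnel with a black band and a dark mouth: an upright cylinder 26 mm across, 50 mm high, about 0.05 kg. Origin at the centre of its underside, +z up.
- funnel_yellow: Yellow funnel of another ship, otherwise like the red one (26 mm across, 50 mm high, upright, loose). Origin at the centre of its underside. Not to be used or shifted.

How it is judged:
On the way, in this order (a step that is already met when the one before it is completed fails the run):
1. the deckhouse sits on the hull section's patch and is let go (x of deckhouse in the frame of hull_deck between -0.01 and 0.01 m and y of deckhouse in the frame of hull_deck between -0.01 and 0.01 m and z of deckhouse in the frame of hull_deck between 0.014 and 0.022 m and angle between deckhouse's own z axis and vertical below 0.08 rad and linear speed of deckhouse below 0.02 m/s and angle between the x axis of deckhouse and the x axis of hull_deck, either way round below 0.2 rad and contact force between the fingers and deckhouse below 0.3 N), for 0.2 s.
2. the bridge house sits on the deckhouse's patch and is let go (x of bridge in the frame of deckhouse between 0.012 and 0.032 m and y of bridge in the frame of deckhouse between -0.01 and 0.01 m and z of bridge in the frame of deckhouse between 0.028 and 0.036 m and angle between bridge's own z axis and vertical below 0.08 rad and linear speed of bridge below 0.02 m/s and angle between the x axis of bridge and the x axis of deckhouse, either way round below 0.2 rad and contact force between the fingers and bridge below 0.3 N), for 0.2 s.
3. the wheelhouse sits on the bridge house and is let go (x of wheelhouse in the frame of bridge between -0.01 and 0.01 m and y of wheelhouse in the frame of bridge between -0.01 and 0.01 m and z of wheelhouse in the frame of bridge between 0.024 and 0.032 m and angle between wheelhouse's own z axis and vertical below 0.08 rad and linear speed of wheelhouse below 0.02 m/s and angle between the x axis of wheelhouse and the x axis of bridge, either way round below 0.2 rad and contact force between the fingers and wheelhouse below 0.3 N), for 0.2 s.
4. the red funnel stands on the deckhouse's black disc and is let go (x of funnel_red in the frame of deckhouse between -0.044 and -0.024 m and y of funnel_red in the frame of deckhouse between -0.01 and 0.01 m and z of funnel_red in the frame of deckhouse between 0.028 and 0.036 m and angle between funnel_red's own z axis and vertical below 0.08 rad and linear speed of funnel_red below 0.02 m/s and contact force between the fingers and funnel_red below 0.3 N), for 0.2 s.
At the end, for the whole second after the job is handed in: Each part rests flat (4 mm in height, 0.08 rad) and still on its mark, within 10 mm along and across and square within 0.2 rad: deckhouse on hull section (fore end to bow), bridge house on deckhouse, wheelhouse on bridge house, red funnel on the black disc. Yellow funnel moved under 15 mm (x of deckhouse in the frame of hull_deck between -0.01 and 0.01 m and y of deckhouse in the frame of hull_deck between -0.01 and 0.01 m and z of deckhouse in the frame of hull_deck between 0.014 and 0.022 m and angle between each of deckhouse, bridge, wheelhouse, funnel_red's own z axis and vertical below 0.08 rad and linear speed of each of deckhouse, bridge, wheelhouse, funnel_red below 0.02 m/s and angle between the x axis of deckhouse and the x axis of hull_deck, either way round below 0.2 rad and x of bridge in the frame of deckhouse between 0.012 and 0.032 m and y of bridge in the frame of deckhouse between -0.01 and 0.01 m and z of bridge in the frame of deckhouse between 0.028 and 0.036 m and angle between the x axis of bridge and the x axis of deckhouse, either way round below 0.2 rad and x of wheelhouse in the frame of bridge between -0.01 and 0.01 m and y of wheelhouse in the frame of bridge between -0.01 and 0.01 m and z of wheelhouse in the frame of bridge between 0.024 and 0.032 m and angle between the x axis of wheelhouse and the x axis of bridge, either way round below 0.2 rad and x of funnel_red in the frame of deckhouse between -0.044 and -0.024 m and y of funnel_red in the frame of deckhouse between -0.01 and 0.01 m and z of funnel_red in the frame of deckhouse between 0.028 and 0.036 m and x of bridge in the frame of hull_deck above 0.005 m and x of funnel_red in the frame of hull_deck below -0.015 m); the robot touches nothing.
It fails at once if the yellow funnel is shifted by more than 15 mm or tipped (distance of funnel_yellow from where it was at the start of the episode above 0.015 m or angle between funnel_yellow's own z axis and vertical above 0.3 rad).
It also fails if it takes over 109 s, if anything falls off the work surface, if the arm or the gripper's body presses on something with over 40 N, if the wrist force passes 120 N, or if a joint passes its speed limit or range.

### The arm

A 7-joint arm with a two-finger parallel gripper is mounted at the origin on a cart in front of the work surface, level with it; the furniture and walls round the work are solid. World frame = base frame: x ahead of the robot, y to its left, z up, the work surface at z = 0. Lengths are in m, angles in rad, forces in N, time in s.
With the tool pointing down it reaches from about 0.425 to 0.925 m from the base axis. Payload 6.8 kg.
Tool frame: the origin (TCP) lies at the very end of the fingers, on their centre line; the grasp point (between the pads) lies bot.grip_point_offset behind it (bot.grip_point_offset is the distance from the TCP to the grasp point, in m); z points along the fingers, y is the line along which they close (so a half turn about z gives the same grasp; the last joint's range is limited). The gripper opens to 85 mm and grips with 20 to 120 N. Pads are 22 mm wide; open, the fingers measure 114 mm over their backs; the gripper's body (76 mm by 85 mm) begins 54 mm behind the grasp point. The pads swing forward as they close: fully open they stand 13 mm farther back than shut.
Start: joints at [-1.422, 0.477, 0.022, 1.555, -0.011, 1.109, -0.083], TCP at [0.171, 0.653, 0.231] pointing down, gripper open.
Joint ranges: [-2.96, 2.96], [-0.34, 2.1], [-1.41, 1.46], [0.24, 2.44], [-1.37, 4.51], [0.17, 1.92], [-2.96, 2.96]. Speed limits (rad/s): [2.39, 2.39, 3.14, 3.14, 3.14, 3.14, 3.14].

### API

Orientations are given as a unit quaternion [w, x, y, z].
In Python, from station import bot, imaging gives the robot as it stands. The module is installed in compiled form; this text tells all that it offers.
- The arm moves only by the tool carry_out, never from a script. Its argument "targets" is one flat list of numbers, 5 for each row, row after row: the closure in counts, from 0 (fully open) to 255 (shut), then the shift along the world's x, y, z in mm, then the turn about the world's z in degrees. A call has 1 to 20 rows; each row shifts and turns the commanded pose from where the row before left it; what a row does not reach is not made up. A row lasts 1/10 s, in which the tool goes at most 50 mm and 8.59 degrees, less where a joint would pass 70% of its speed; a pose out of reach is approached as far as the arm can. A call is refused whole if a number of a shift passes 50 or a number of a turn 8.59, either way. A call with a gripper value outside its range is refused whole. The fingers move at their own pace and stop on an object; "newtons" is the grip in N (left out, the last holds). Time passes only in rows, so rows that do not move let the fingers close. It gives the time, the measured TCP pose, the force, the opening and the grip force at its end, in the units of the state.
- bot.get_obs(): the state, without advancing time (a new reading comes with each control period).
- imaging.read_camera(name): name is "side" or "top"; returns a dict with "frame" (420x560x3 uint8, red, green, blue), "fov_y" (degrees; the focal length in pixels is half the picture's height over the tangent of half this angle, whatever the lens; pixels are square), "cx", "cy" (the principal point, pixels), "k1" (the pictures are not rectified: a ray, as slopes to the right and down, at radius r is drawn at 1 + k1 r^2 times it, then the intrinsics apply), "pose" (4x4, takes a point from camera to world coordinates). Camera axes: x right, y up, looking along -z (the intrinsics and any distortion apply to the point x, -y, -z); pixel columns grow to the right and rows downward; lengths in m; the calibration is good to about 2 mm. A picture is of the moment at which its call begins. There is no depth.
- bot.hand_in(): hands the job in; it is judged then, once.
The state is a dict: "t": time; "q": joint angles; "joint_vel": joint speeds; "joint_torque": joint torques, N m; "eef_pos": TCP position; "tool_rot": TCP orientation; "contact_force": force on the tool from outside, world axes, zero at the start; "torque": the same for the moment, N m; "gripper_width": opening from 0.0 (shut) to 1.0 (fully open); "grasp_force": force on a finger pad.
Only numpy, scipy, OpenCV 4.12 (cv2) and the standard library are available. Lean on these libraries where they do the work, as an engineer would, in place of code of your own. Each camera call takes 0.05 s, during which the arm holds its last target. There are 200 camera calls.

## Working session

There is one attempt and no reset: what is moved stays moved. The work goes in short steps, Python scripts to look and compute and a tool call to move; the robot and the scene stay as the last step left them, time stands still between calls to the robot, and variables do not carry over. Pictures are saved under pics/ and viewed, at most 14 in all, crops included, and the job is handed in when it is done.

Besides the shell and the picture viewer there is one more tool, called as name(argument=value, ...) on one line, values as JSON. carry_out: Moves the arm, as the interface text tells. Its arguments: {"type":"object","properties":{"targets":{"type":"array","items":{"type":"number"}},"newtons":{"type":"number"}},"required":["targets"]}

```bash
mkdir -p pics; cat > h.py <<'E'
import numpy as np, cv2
from station import bot, imaging
def ray(c,uv):
    uv=np.atleast_2d(np.array(uv,float)); H=c['frame'].shape[0]
    f=H/2/np.tan(np.radians(c['fov_y'])/2)
    K=np.array([[f,0,c['cx']],[0,f,c['cy']],[0,0,1]])
    s=cv2.undistortPoints(uv.reshape(-1,1,2),K,np.array([c['k1'],0,0,0,0.])).reshape(-1,2)
    P=np.array(c['pose']); d=np.c_[s[:,0],-s[:,1],-np.ones(len(s))]@P[:3,:3].T
    return P[:3,3],d
def onz(c,uv,z):
    o,d=ray(c,uv); return o+d*((z-o[2])/d[:,2])[:,None]
def save(c,n): cv2.imwrite('pics/'+n+'.png',c['frame'][:,:,::-1])
E
python3 - <<'E'
from h import *
for n in('top','side'):
    c=imaging.read_camera(n); save(c,n+'0'); np.save(n+'0.npy',c,allow_pickle=True)
    print(n,c['fov_y'],c['cx'],c['cy'],c['k1'],np.round(c['pose'],3))
o=bot.get_obs(); print(o); print(bot.grip_point_offset)
E
```

```text
top 44.03148568522635 280.0152183458231 202.77157025215283 -0.15201011730227487 [[ 0.024  0.982 -0.187  0.361]
 [-0.999  0.032  0.039 -0.221]
 [ 0.044  0.186  0.982  0.888]
 [ 0.     0.     0.     1.   ]]
side 50.1505951217511 278.6869994437605 205.50776557569972 0.030113145973577216 [[ 1.    -0.002 -0.007  0.512]
 [-0.005  0.612 -0.791 -0.924]
 [ 0.006  0.791  0.612  0.547]
 [ 0.     0.     0.     1.   ]]
{'t': 0.1, 'q': array([-1.42212145,  0.47772863,  0.02235873,  1.55633892, -0.01151175,
        1.10931033, -0.08310803]), 'joint_vel': array([ 0.00075141, -0.00266647,  0.00041133, -0.00307819, -0.00139755,
       -0.00029689, -0.00066039]), 'joint_torque': array([ 5.02022303e-03, -5.97751129e+01,  1.61401413e+00, -2.81949681e+01,
        1.28426857e-02,  5.03620191e-03,  2.08916754e-05]), 'eef_pos': array([0.17130649, 0.65235078, 0.23042152]), 'tool_rot': array([-4.74555930e-05,  1.28038640e-01,  9.91768834e-01, -8.27096234e-04]), 'contact_force': array([-0.17781068, -0.00529547, -0.69998069]), 'torque': array([ 0.01975403, -0.02864982, -0.06666729]), 'grasp_force': 0.0, 'gripper_width': 0.997568784531104}
0.0187
```

View pics/top0.png

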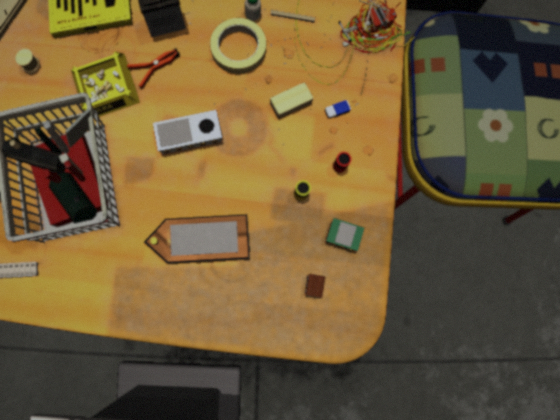

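View pics/side0.png

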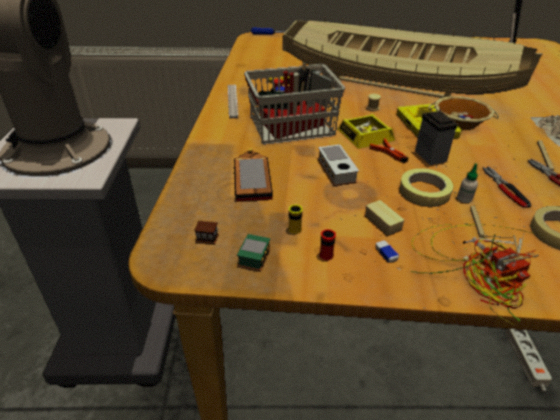

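The top view shows: hull (200,240), bow left (+y); deckhouse (188,131), grey patch left, disc (207,126); bridge (345,235); wheelhouse (315,286); red funnel (343,160); yellow funnel (303,188). The side view agrees. Next I'll enlarge a crop of the parts and measure.

```bash
cat > seg.py <<'E'
from h import *
import sys
c=np.load('top0.npy',allow_pickle=True).item(); im=c['frame']
hsv=cv2.cvtColor(im,cv2.COLOR_RGB2HSV)
H,S,V=[hsv[:,:,i].astype(int) for i in range(3)]
def comp(m,box):
    x0,y0,x1,y1=box; k=np.zeros(m.shape,np.uint8); k[y0:y1,x0:x1]=m[y0:y1,x0:x1]
    cs,_=cv2.findContours(k,cv2.RETR_EXTERNAL,cv2.CHAIN_APPROX_NONE)
    return max(cs,key=cv2.contourArea).reshape(-1,2)
def rect(name,m,box,z):
    p=comp(m,box); w=onz(c,p,z)[:,:2]*1000
    r=cv2.minAreaRect(w.astype(np.float32)); (a,b),(l,s),ang=r
    if l<s: l,s,ang=s,l,ang-90
    print(name,'c',np.round([a,b],1),'size',round(l,1),round(s,1),'long axis deg',round((ang+90)%180-90,1),'px',p.mean(0).round(1))
    cv2.polylines(vis,[(p*3).reshape(-1,1,2)],True,(255,0,255),1)
vis=cv2.resize(im,None,fx=3,fy=3,interpolation=cv2.INTER_CUBIC)
grey=S<70
rect('hull patch',grey,(140,205,255,270),.018)
rect('deckh patch',grey&(V<175),(150,105,192,155),.032)
rect('deckh white',grey,(145,100,230,160),.032)
rect('disc',V<70,(195,115,217,137),.032)
rect('bridge patch',grey&(V>90),(325,215,368,255),.028)
rect('bridge green',(H>45)&(H<95)&(S>60),(320,210,370,260),.028)
rect('wheel',(V<110),(295,265,335,310),.030)
rect('wheel bright',(V<130)&(V>60),(295,265,335,310),.030)
rect('redmouth',(V<60),(325,145,360,180),.050)
rect('yelmouth',(V<60),(290,175,320,205),.050)
rect('red',(V<175)&((H<6)|(H>170)|(V<60)),(325,145,360,180),.050)
cv2.imwrite('pics/crop.png',vis[270:930,420:1140][:,:,::-1])
for y in range(272,302,2): print(V[y,300:332:2])
E
python3 seg.py
```

```text
hull patch c [ 462.1 -128.6] size 111.2 51.5 long axis deg -85.1 px [203.5 238. ]
deckh patch c [637.9 -68.1] size 63.4 57.9 long axis deg -75.8 px [172.3 135. ]
deckh white c [644.  -92.1] size 113.1 58.0 long axis deg -75.8 px [187.4 130.9]
disc c [ 655.  -123.4] size 22.5 21.6 long axis deg -41.0 px [205.9 125.8]
bridge patch c [ 475.1 -366.4] size 38.9 30.3 long axis deg -16.9 px [345.2 233.6]
bridge green c [ 473.6 -365.5] size 54.9 41.8 long axis deg 73.9 px [344.2 236.8]
wheel c [ 386.1 -314.5] size 38.0 30.4 long axis deg -8.1 px [314.2 285.9]
wheel bright c [ 386.6 -314.5] size 40.1 31.9 long axis deg -8.5 px [314.1 285.9]
redmouth c [ 599.4 -360.1] size 15.6 15.0 long axis deg 45.4 px [343.7 158.6]
yelmouth c [ 547.3 -291. ] size 15.3 15.0 long axis deg 1.0 px [302.9 187.4]
red c [ 593.1 -356.5] size 36.3 20.4 long axis deg -25.5 px [341.5 161.9]
[163 160 163 161 158 152 158 159 164 164 165 160 156 159 162 166]
[159 161 160 152 123 104 111 120 134 148 154 151 155 158 160 161]
[160 160 159 123  85  84  83  78  86  92  94  99 114 153 159 160]
[166 156 145 104  77  87  82  77  76  82  86  82  96 148 161 158]
[165 159 144 102  67  82  79  77  78  80  87  78 106 158 164 163]
[163 155 141  94  73  84  79  80  79  83  80  78 113 164 167 169]
[167 156 136  82  79  86  80  81  81  85  80  79 126 163 167 166]
[163 151 134  76  79  84  79  81  80  83  77  81 139 165 164 161]
[162 146 125  73  80  82  79  80  80  82  77  87 147 166 165 162]
[167 150 118  79  82  81  81  81  82  85  76  96 154 170 169 163]
[167 152 115  74  86  82  81  81  84  80  76 108 161 172 171 167]
[162 149 127  79  81  80  78  80  86  80  80 113 164 170 168 164]
[161 155 144  93  85  83  78  74  78  78  82 124 160 160 162 164]
[163 160 158 150 144 142 129 106 112 114 122 144 162 156 157 161]
[171 168 170 167 165 167 161 154 158 160 158 159 160 159 158 164]
```

View pics/crop.png

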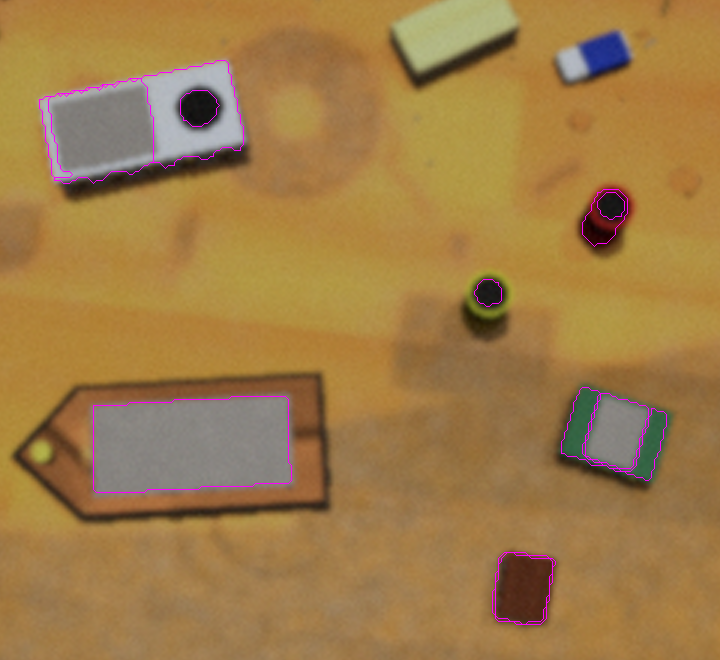

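The crop shows clean contours: disc (206,126), bridge patch (345,234), wheelhouse (314,286), funnel mouths (344,159) and (303,187). From these the deckhouse origin is about (647,-91) mm with yaw 104.2°, and the hull is at (462,-128.5) with yaw 94.9°. I'll move above the deckhouse with the closing line at 14.2°.

carry_out(targets=[0, 24, -37, 0, -3.05, 0, 24, -37, 0, -3.05, 0, 24, -37, 0, -3.05, 0, 24, -37, 0, -3.05, 0, 24, -37, 0, -3.05, 0, 24, -37, 0, -3.05, 0, 24, -37, 0, -3.05, 0, 24, -37, 0, -3.05, 0, 24, -37, 0, -3.05, 0, 24, -37, 0, -3.05, 0, 24, -37, 0, -3.05, 0, 24, -37, 0, -3.05, 0, 24, -37, 0, -3.05, 0, 24, -37, 0, -3.05, 0, 24, -37, 0, -3.05, 0, 24, -37, 0, -3.05, 0, 24, -37, 0, -3.05, 0, 24, -37, 0, -3.05, 0, 24, -37, 0, -3.05, 0, 24, -37, 0, -3.05], newtons=30)

```text
t: 2.1
eef_pos: [0.652, -0.0884, 0.2309]
tool_rot: [-0.0, 0.614, 0.789, -0.0]
contact_force: [0.5, 0.9, 0.2]
gripper_width: 1.004
grasp_force: 0.0
```

carry_out(targets=[0, -5, -2.5, -30, 0, 0, 0, 0, -40, 0, 0, 0, 0, -40, 0, 0, 0, 0, -40, 0, 0, 0, 0, -20, 0, 0, 0, 0, -15, 0, 0, 0, 0, -15, 0, 0, 0, 0, -12, 0, 0, 0, 0, -13, 0, 0, 0, 0, 0, 0, 0, 0, 0, 0, 0])

```text
t: 3.2
eef_pos: [0.6467, -0.0897, 0.0065]
tool_rot: [0.0, 0.614, 0.79, 0.0]
contact_force: [0.8, 0.1, 0.3]
gripper_width: 1.0
grasp_force: 0.0
```

carry_out(targets=[60, 0, 0, 0, 0, 90, 0, 0, 0, 0, 120, 0, 0, 0, 0, 160, 0, 0, 0, 0, 160, 0, 0, 0, 0, 160, 0, 0, 0, 0, 160, 0, 0, 0, 0, 160, 0, 0, 0, 0, 160, 0, 0, 0, 0])

```text
t: 4.1
eef_pos: [0.6469, -0.0897, 0.0071]
tool_rot: [0.0, 0.614, 0.79, 0.0]
contact_force: [-1.1, 0.2, 6.0]
gripper_width: 0.604
grasp_force: 33.5
```

carry_out(targets=[160, 0, 0, 15, 0, 160, 0, 0, 30, 0, 160, 0, 0, 30, 0, 160, -18.5, -3.8, 0, -0.93, 160, -18.5, -3.8, 0, -0.93, 160, -18.5, -3.8, 0, -0.93, 160, -18.5, -3.8, 0, -0.93, 160, -18.5, -3.8, 0, -0.93, 160, -18.5, -3.8, 0, -0.93, 160, -18.5, -3.8, 0, -0.93, 160, -18.5, -3.8, 0, -0.93, 160, -18.5, -3.8, 0, -0.93, 160, -18.5, -3.8, 0, -0.93, 160, 0, 0, -30, 0, 160, 0, 0, -15, 0, 160, 0, 0, 0, 0, 160, 0, 0, 0, 0])

```text
t: 5.8
eef_pos: [0.4615, -0.1278, 0.0368]
tool_rot: [0.0, 0.676, 0.737, 0.0]
contact_force: [0.4, -0.6, -1.8]
gripper_width: 0.605
grasp_force: 32.5
```

```bash
python3 - <<'E'
from h import *
c=imaging.read_camera('top'); a=c['frame'][170:300,100:300]; b=imaging.read_camera('side')['frame'][110:230,180:330]
v=np.zeros((400,800,3),np.uint8)
v[:260,:400]=cv2.resize(a,(400,260)); v[:320,400:]=cv2.resize(b,(400,320))
cv2.imwrite('pics/d1.png',v[:,:,::-1])
E
```

```text
(no output)
```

View pics/d1.png

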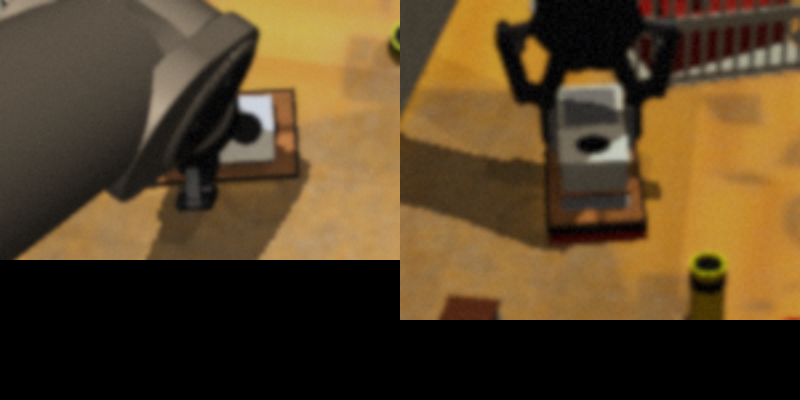

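The deckhouse hangs level over the hull, disc (245,128) to the stern, about 12 mm above the deck. I'll lower it gently.

carry_out(targets=[160, 0, 0, -5, 0, 160, 0, 0, -4, 0, 160, 0, 0, -2, 0, 160, 0, 0, 0, 0, 160, 0, 0, 0, 0])

```text
t: 6.4
eef_pos: [0.4614, -0.1276, 0.0252]
tool_rot: [-0.0, 0.676, 0.737, -0.0]
contact_force: [-1.2, 0.6, -2.5]
gripper_width: 0.604
grasp_force: 32.6
```

carry_out(targets=[160, 0, 0, -1, 0, 160, 0, 0, 0, 0, 160, 0, 0, 0, 0])

```text
t: 6.7
eef_pos: [0.4615, -0.1277, 0.0251]
tool_rot: [-0.0, 0.676, 0.737, 0.0]
contact_force: [-3.8, 1.3, 11.5]
gripper_width: 0.603
grasp_force: 34.2
```

Contact made. Now I'll release and lift.

carry_out(targets=[140, 0, 0, 0, 0, 100, 0, 0, 0, 0, 50, 0, 0, 0, 0, 0, 0, 0, 0, 0, 0, 0, 0, 0, 0, 0, 0, 0, 0, 0, 0, 0, 0, 0, 0, 0, 0, 0, 10, 0, 0, 0, 0, 30, 0, 0, 0, 0, 40, 0, 0, 0, 0, 40, 0, 0, 0, -20, 20, -2, 0, 0, -40, 0, -3, 0, 0, -40, 0, -3, 0, 0, -40, 0, -3, 0, 0, -40, 0, -3, 0, 0, -40, 0, -3, 0, 0, 0, 0, 0])

```text
t: 8.5
eef_pos: [0.4596, -0.3539, 0.1657]
tool_rot: [0.002, 0.78, 0.626, -0.001]
contact_force: [0.6, 0.5, -0.6]
gripper_width: 0.996
grasp_force: 0.0
```

```bash
cat > seg2.py <<'E'
from h import *
c=imaging.read_camera('top'); save(c,'t1'); im=c['frame']
hsv=cv2.cvtColor(im,cv2.COLOR_RGB2HSV); H,S,V=[hsv[:,:,i].astype(int) for i in range(3)]
vis=cv2.resize(im,None,fx=3,fy=3,interpolation=cv2.INTER_CUBIC)
cv2.imwrite('pics/crop1.png',vis[500:950,380:1140][:,:,::-1])
E
python3 seg2.py
```

```text
(no output)
```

View pics/crop1.png

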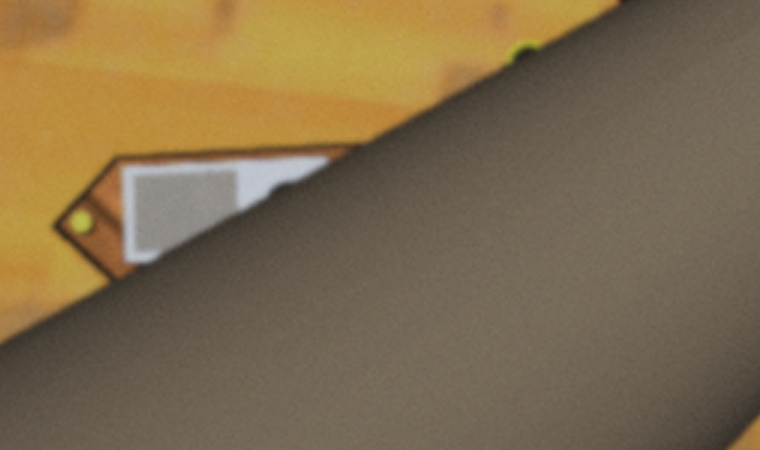

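The deckhouse sits square on the hull, its fore edge around pixel (122,215) of the crop. Next is the bridge at (475,-366), closing line -16.5°.

carry_out(targets=[0, 15, -12, -20, -2, 0, 0, 0, -40, -2, 0, 0, 0, -40, 0, 0, 0, 0, -25, 0, 0, 0, 0, -15, 0, 0, 0, 0, -10, 0, 0, 0, 0, -10, 0, 0, 0, 0, 0, 0, 60, 0, 0, 0, 0, 90, 0, 0, 0, 0, 120, 0, 0, 0, 0, 160, 0, 0, 0, 0, 180, 0, 0, 0, 0, 180, 0, 0, 0, 0, 180, 0, 0, 0, 0, 180, 0, 0, 0, 0, 180, 0, 0, 0, 0])

```text
t: 10.25
eef_pos: [0.4769, -0.36, 0.0051]
tool_rot: [0.001, 0.799, 0.602, 0.0]
contact_force: [-0.2, 1.4, 7.0]
gripper_width: 0.488
grasp_force: 31.7
```

```bash
python3 - <<'E'
from h import *
c=np.load('top0.npy',allow_pickle=True).item()
im=cv2.imread('pics/t1.png')[:,:,::-1].copy()
S=cv2.cvtColor(im,cv2.COLOR_RGB2HSV)[:,:,1]
k=np.zeros(S.shape,np.uint8);k[215:260,160:240]=S[215:260,160:240]<70
p=np.argwhere(k)[:,::-1]
# fore edge: leftmost per row; upper edge: topmost per column
fe=np.array([[p[p[:,1]==y][:,0].min(),y] for y in range(224,250)]); ue=np.array([[x,p[p[:,0]==x][:,1].min()] for x in range(172,205)])
for e in(fe,ue):
    w=onz(c,e,.05)[:,:2]*1000
    l=cv2.fitLine(w.astype(np.float32),cv2.DIST_HUBER,0,.01,.01).ravel(); print(l,np.degrees(np.arctan2(l[1],l[0])))
    print(e[0],e[-1])
E
```

```text
[ 9.94282544e-01  1.06781006e-01  4.64027771e+02 -7.25401535e+01] 6.1297874
[167 224] [168 249]
[ 8.4924996e-02 -9.9638736e-01  4.8532794e+02 -1.0088983e+02] -85.12828
[172 222] [204 220]
```

carry_out(targets=[180, 0, 0, 15, 0, 180, 0, 0, 30, 0, 180, 0, 0, 40, 0, 180, 0, 0, 40, 0, 180, 0, 0, 0, 0])

```text
t: 10.75
eef_pos: [0.4787, -0.3623, 0.1352]
tool_rot: [0.004, 0.799, 0.601, 0.002]
contact_force: [-0.0, -0.9, -1.0]
gripper_width: 0.487
grasp_force: 31.0
```

carry_out(targets=[180, -1.8, 26, 0, 2.1, 180, -1.8, 26, 0, 2.1, 180, -1.8, 26, 0, 2.1, 180, -1.8, 26, 0, 2.1, 180, -1.8, 26, 0, 2.1, 180, -1.8, 26, 0, 2.1, 180, -1.8, 26, 0, 2.1, 180, -1.8, 26, 0, 2.1, 180, -1.8, 26, 0, 2.1, 180, -1.8, 26, 0, 2.1, 180, 0, 0, -30, 0, 180, 0, 0, -25, 0, 180, 0, 0, -10, 0, 180, 0, 0, 0, 0, 180, 0, 0, 0, 0, 180, 0, 0, 0, 0])

```text
t: 12.35
eef_pos: [0.4592, -0.1, 0.0653]
tool_rot: [0.001, 0.676, 0.737, 0.001]
contact_force: [0.6, -0.4, -0.7]
gripper_width: 0.479
grasp_force: 30.9
```

```bash
python3 - <<'E'
from h import *
c=imaging.read_camera('top'); a=c['frame'][170:300,100:300]; b=imaging.read_camera('side')['frame'][110:230,180:330]
v=np.zeros((320,800,3),np.uint8)
v[:260,:400]=cv2.resize(a,(400,260)); v[:320,400:]=cv2.resize(b,(400,320))
cv2.imwrite('pics/d2.png',v[:,:,::-1]); print(bot.get_obs()['eef_pos'])
E
```

```text
[ 0.4591018  -0.09982901  0.06517175]
```

View pics/d2.png

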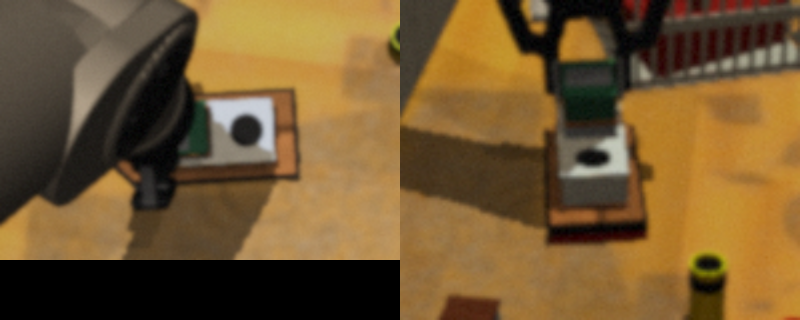

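The bridge hangs level over the fore patch, about 10 mm above the roof. I'll lower it.

carry_out(targets=[180, 0, -0.5, -5, 0, 180, 0, 0, -3, 0, 180, 0, 0, -1.5, 0, 180, 0, 0, 0, 0, 180, 0, 0, 0, 0])

```text
t: 12.95
eef_pos: [0.4583, -0.1001, 0.055]
tool_rot: [-0.0, 0.676, 0.737, 0.0]
contact_force: [-2.1, 1.2, 7.5]
gripper_width: 0.483
grasp_force: 31.9
```

Contact. I'll release, rise and go towards the wheelhouse at (386,-314.5).

carry_out(targets=[160, 0, 0, 0, 0, 120, 0, 0, 0, 0, 60, 0, 0, 0, 0, 0, 0, 0, 0, 0, 0, 0, 0, 0, 0, 0, 0, 0, 0, 0, 0, 0, 0, 0, 0, 0, 0, 0, 10, 0, 0, 0, 0, 30, 0, 0, 0, 0, 40, 0, 0, -9, -27, 20, -1.6, 0, -9, -27, 0, -1.6, 0, -9, -27, 0, -1.6, 0, -9, -27, 0, -1.6, 0, -9, -27, 0, -1.6, 0, -9, -27, 0, -1.6, 0, -9, -27, 0, -1.6, 0, -9, -27, 0, -1.6, 0, 0, 0, 0, 0, 0, 0, 0, 0, 0])

```text
t: 14.95
eef_pos: [0.3861, -0.3164, 0.1552]
tool_rot: [0.0, 0.754, 0.657, 0.0]
contact_force: [0.7, -0.8, -0.2]
gripper_width: 1.0
grasp_force: 0.0
```

```bash
python3 - <<'E'
from h import *
c=imaging.read_camera('top'); s=imaging.read_camera('side'); save(c,'t2'); save(s,'s2')
a=c['frame'][190:290,130:280]; b=s['frame'][130:230,180:330]
v=np.hstack([cv2.resize(q,(400,267),interpolation=cv2.INTER_CUBIC) for q in(a,b)])
cv2.imwrite('pics/d3.png',v[:,:,::-1]); o=bot.get_obs(); print(o['eef_pos'],o['tool_rot'],o['q'])
E
```

```text
[ 0.38682362 -0.31510868  0.15493699] [-2.43718774e-04  7.53179365e-01  6.57815091e-01  3.00542721e-04] [-0.07235509  0.36046791  0.77887156  2.08234706 -0.34412123  0.8276914
  0.77635367]
```

View pics/d3.png

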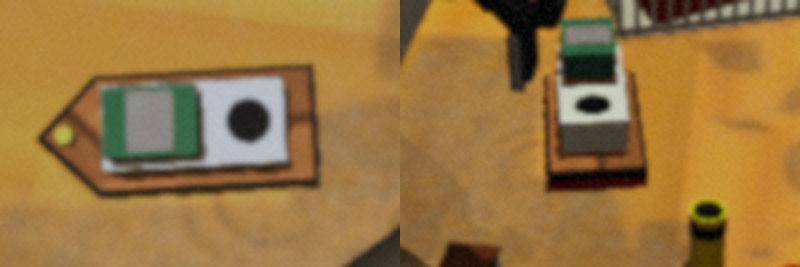

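The bridge sits on the fore end of the deckhouse (crop (150,120)) with the disc clear at (248,120). I'll measure both.

```bash
python3 - <<'E'
from h import *
c=np.load('top0.npy',allow_pickle=True).item()
im=cv2.imread('pics/t2.png')[:,:,::-1].copy()
hsv=cv2.cvtColor(im,cv2.COLOR_RGB2HSV);H,S,V=[hsv[:,:,i].astype(int) for i in range(3)]
def r(n,m,b,z):
    k=np.zeros(m.shape,np.uint8);x0,y0,x1,y1=b;k[y0:y1,x0:x1]=m[y0:y1,x0:x1]
    cs,_=cv2.findContours(k,0,cv2.CHAIN_APPROX_NONE);p=max(cs,key=cv2.contourArea).reshape(-1,2)
    print(n,cv2.minAreaRect((onz(c,p,z)[:,:2]*1000).astype(np.float32)))
r('patch',(S<70)&(V>80),(170,220,200,250),.078)
r('green',(H>45)&(H<95)&(S>60)&(V>60),(160,215,215,255),.078)
r('disc',V<75,(212,223,237,247),.050)
r('white',(S<60)&(V>150),(205,215,245,255),.050)
E
```

```text
patch ((460.27899169921875, -104.19703674316406), (41.0685920715332, 45.76728820800781), 1.9405556917190552)
green ((457.87640380859375, -107.81092834472656), (41.770450592041016, 55.57875061035156), 4.653049468994141)
disc ((464.0648498535156, -162.36019897460938), (22.90325927734375, 21.08597755432129), 2.3306124210357666)
white ((464.58099365234375, -159.70645141601562), (51.54180908203125, 50.166908264160156), 4.859019756317139)
```

carry_out(targets=[0, 0, 1, -40, 0, 0, 0, 0, -40, 0, 0, 0, 0, -30, 0, 0, 0, 0, -20, 0, 0, 0, 0, -10, 0, 0, 0, 0, -9, 0, 0, 0, 0, 0, 0, 60, 0, 0, 0, 0, 100, 0, 0, 0, 0, 130, 0, 0, 0, 0, 160, 0, 0, 0, 0, 190, 0, 0, 0, 0, 190, 0, 0, 0, 0, 190, 0, 0, 0, 0, 190, 0, 0, 0, 0, 190, 0, 0, 0, 0])

```text
t: 16.65
eef_pos: [0.3869, -0.3153, 0.0065]
tool_rot: [0.0, 0.754, 0.657, 0.0]
contact_force: [-0.1, 0.6, 4.7]
gripper_width: 0.414
grasp_force: 30.0
```

carry_out(targets=[190, 0, 0, 15, 0, 190, 0, 0, 35, 0, 190, 0, 0, 40, 0, 190, 0, 0, 40, 0, 190, 9, 26, 0, 1.6, 190, 9, 26, 0, 1.6, 190, 9, 26, 0, 1.6, 190, 9, 26, 0, 1.6, 190, 9, 26, 0, 1.6, 190, 9, 26, 0, 1.6, 190, 9, 26, 0, 1.6, 190, 9, 26, 0, 1.6, 190, 0, 0, -20, 0, 190, 0, 0, -18, 0, 190, 0, 0, 0, 0, 190, 0, 0, 0, 0, 190, 0, 0, 0, 0])

```text
t: 18.35
eef_pos: [0.4589, -0.1076, 0.0987]
tool_rot: [0.001, 0.676, 0.737, 0.0]
contact_force: [-1.0, -0.8, -0.3]
gripper_width: 0.413
grasp_force: 30.3
```

```bash
python3 - <<'E'
from h import *
c=imaging.read_camera('top'); s=imaging.read_camera('side')
a=c['frame'][190:290,130:280]; b=s['frame'][130:230,180:330]
v=np.hstack([cv2.resize(q,(400,267),interpolation=cv2.INTER_CUBIC) for q in(a,b)])
cv2.imwrite('pics/d4.png',v[:,:,::-1]); o=bot.get_obs(); print(o['eef_pos'],o['tool_rot'])
E
```

```text
[ 0.45895735 -0.10740333  0.09862019] [5.35005508e-04 6.75883063e-01 7.37008460e-01 5.73944645e-04]
```

View pics/d4.png

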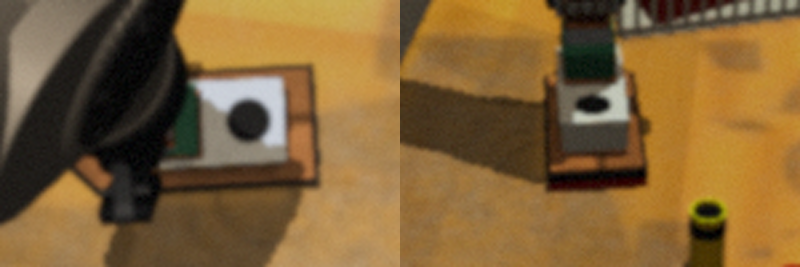

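The wheelhouse is held over the bridge patch and nothing below has moved. It needs about 14 mm more, so I'll lower it.

carry_out(targets=[190, 0, 0, -6, 0, 190, 0, 0, -4, 0, 190, 0, 0, -2.5, 0, 190, 0, 0, -1, 0, 190, 0, 0, 0, 0, 190, 0, 0, 0, 0])

```text
t: 19.05
eef_pos: [0.4582, -0.1071, 0.0845]
tool_rot: [-0.0, 0.676, 0.737, 0.0]
contact_force: [-2.5, 0.7, 6.9]
gripper_width: 0.412
grasp_force: 31.2
```

carry_out(targets=[170, 0, 0, 0, 0, 130, 0, 0, 0, 0, 70, 0, 0, 0, 0, 0, 0, 0, 0, 0, 0, 0, 0, 0, 0, 0, 0, 0, 0, 0, 0, 0, 0, 0, 0, 0, 0, 0, 10, 0, 0, 0, 0, 30, 0, 0, 0, 0, 40, 0])

```text
t: 20.05
eef_pos: [0.4571, -0.1072, 0.1647]
tool_rot: [-0.001, 0.676, 0.737, -0.002]
contact_force: [0.7, 0.2, 0.7]
gripper_width: 1.0
grasp_force: 0.0
```

carry_out(targets=[0, 11.6, -21, 0, 0, 0, 11.6, -21, 0, 0, 0, 11.6, -21, 0, 0, 0, 11.6, -21, 0, 0, 0, 11.6, -21, 0, 0, 0, 11.6, -21, 0, 0, 0, 11.6, -21, 0, 0, 0, 11.6, -21, 0, 0, 0, 11.6, -21, 0, 0, 0, 11.6, -21, 0, 0, 0, 11.6, -21, 0, 0, 0, 11.6, -21, 0, 0, 0, 0, 0, 0, 0, 0, 0, 0, 0, 0])

```text
t: 21.45
eef_pos: [0.5973, -0.3594, 0.1646]
tool_rot: [-0.0, 0.676, 0.737, -0.0]
contact_force: [-0.6, 0.3, -0.3]
gripper_width: 1.002
grasp_force: 0.0
```

```bash
python3 - <<'E'
from h import *
s0=np.load('side0.npy',allow_pickle=True).item()
V=s0['frame'].max(2)
for n,b in(('red',(318,225,338,243)),('yel',(286,200,304,218))):
    x0,y0,x1,y1=b;k=np.zeros(V.shape,np.uint8);k[y0:y1,x0:x1]=V[y0:y1,x0:x1]<60
    cs,_=cv2.findContours(k,0,cv2.CHAIN_APPROX_NONE);p=min(cs,key=lambda q:q[:,0,1].mean() if len(q)>8 else 999).reshape(-1,2)
    print(n,p.mean(0),onz(s0,[p.mean(0)],.05)*1000)
c=imaging.read_camera('top'); s=imaging.read_camera('side')
a=c['frame'][190:290,130:280]; b=s['frame'][130:230,180:330]; d=s['frame'][190:290,250:400]
v=np.hstack([cv2.resize(q,(266,178),interpolation=cv2.INTER_CUBIC) for q in(a,b,d)])
cv2.imwrite('pics/d5.png',v[:,:,::-1]); o=bot.get_obs(); print(o['eef_pos'],o['tool_rot'])
E
```

```text
red [327.80952381 233.66666667] [[ 599.49275346 -359.62401958   50.        ]]
yel [295.  208.5] [[ 546.86042435 -291.57636884   50.        ]]
[ 0.59742427 -0.35811051  0.16447302] [-3.80763478e-04  6.75499820e-01  7.37360034e-01  1.69401837e-04]
```

View pics/d5.png

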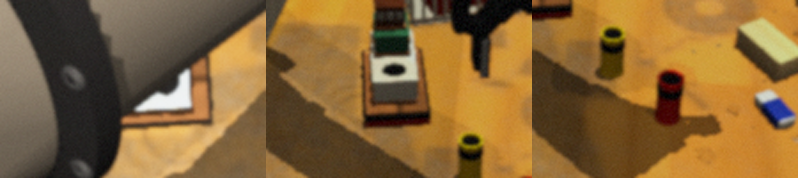

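The wheelhouse stands in place and the yellow funnel is untouched. Both views put the red funnel at (599.5,-360), so I'll grip it there.

carry_out(targets=[0, 2, -1, -30, 0, 0, 0, 0, -40, 0, 0, 0, 0, -30, 0, 0, 0, 0, -20, 0, 0, 0, 0, -15, 0, 0, 0, 0, -9, 0, 0, 0, 0, 0, 0, 60, 0, 0, 0, 0, 100, 0, 0, 0, 0, 130, 0, 0, 0, 0, 160, 0, 0, 0, 0, 190, 0, 0, 0, 0, 220, 0, 0, 0, 0, 220, 0, 0, 0, 0, 220, 0, 0, 0, 0, 220, 0, 0, 0, 0, 220, 0, 0, 0, 0])

```text
t: 23.25
eef_pos: [0.5999, -0.3603, 0.0209]
tool_rot: [0.0, 0.676, 0.737, 0.0]
contact_force: [-1.4, 1.3, 6.3]
gripper_width: 0.293
grasp_force: 29.5
```

carry_out(targets=[220, 0, 0, 20, 0, 220, 0, 0, 40, 0, 220, 0, 0, 45, 0, 220, 0, 0, 40, 0, 220, -13.5, 19.8, 0, 0, 220, -13.5, 19.8, 0, 0, 220, -13.5, 19.8, 0, 0, 220, -13.5, 19.8, 0, 0, 220, -13.5, 19.8, 0, 0, 220, -13.5, 19.8, 0, 0, 220, -13.5, 19.8, 0, 0, 220, -13.5, 19.8, 0, 0, 220, -13.5, 19.8, 0, 0, 220, -13.5, 19.8, 0, 0, 220, 0, 0, -30, 0, 220, 0, 0, -30, 0, 220, 0, 0, -20, 0, 220, 0, 0, 0, 0, 220, 0, 0, 0, 0])

```text
t: 25.15
eef_pos: [0.4648, -0.1626, 0.0862]
tool_rot: [0.0, 0.676, 0.737, 0.0]
contact_force: [1.2, -0.5, -0.7]
gripper_width: 0.293
grasp_force: 29.6
```

```bash
python3 - <<'E'
from h import *
c=imaging.read_camera('top'); s=imaging.read_camera('side')
a=c['frame'][190:290,130:280]; b=s['frame'][130:230,180:330]
v=np.hstack([cv2.resize(q,(400,267),interpolation=cv2.INTER_CUBIC) for q in(a,b)])
cv2.imwrite('pics/d6.png',v[:,:,::-1]); o=bot.get_obs(); print(o['eef_pos'],o['tool_rot'])
E
```

```text
[ 0.46554433 -0.16263589  0.08670769] [9.29103534e-04 6.75858491e-01 7.37030520e-01 6.71224907e-04]
```

View pics/d6.png

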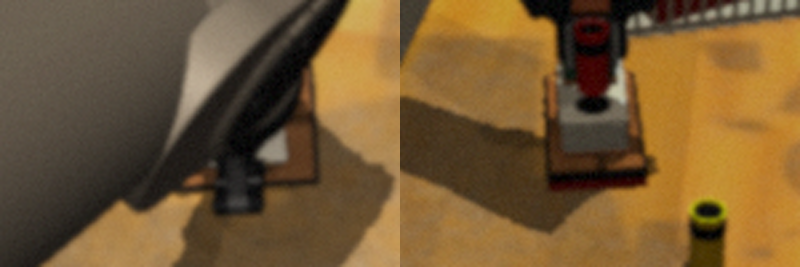

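The red funnel hangs upright above the disc in the side view, about 15 mm up. I'll lower it.

carry_out(targets=[220, 0, 0, -6, 0, 220, 0, 0, -5, 0, 220, 0, 0, -3, 0, 220, 0, 0, 0, 0, 220, 0, 0, 0, 0])

```text
t: 25.75
eef_pos: [0.4645, -0.1622, 0.0712]
tool_rot: [-0.0, 0.676, 0.737, -0.0]
contact_force: [0.2, -0.0, -0.8]
gripper_width: 0.291
grasp_force: 29.7
```

carry_out(targets=[220, 0, 0, -1, 0, 220, 0, 0, 0, 0, 220, 0, 0, 0, 0])

```text
t: 26.05
eef_pos: [0.4647, -0.1622, 0.0707]
tool_rot: [-0.0, 0.676, 0.737, 0.0]
contact_force: [-0.3, 0.6, 6.3]
gripper_width: 0.291
grasp_force: 30.3
```

carry_out(targets=[190, 0, 0, 0, 0, 140, 0, 0, 0, 0, 80, 0, 0, 0, 0, 30, 0, 0, 0, 0, 0, 0, 0, 0, 0, 0, 0, 0, 0, 0, 0, 0, 0, 0, 0, 0, 0, 0, 10, 0, 0, 0, 0, 30, 0, 0, 0, 0, 40, 0, 0, 0, 0, 40, 0, 0, -10, -30, 0, -2, 0, -10, -30, 0, -2, 0, -10, -30, 0, -2, 0, -10, -30, 0, -2, 0, -10, -30, 0, -2, 0, -10, -30, 0, -2, 0, 0, 0, 0, 0, 0, 0, 0, 0, 0])

```text
t: 27.95
eef_pos: [0.4041, -0.3427, 0.1908]
tool_rot: [0.0, 0.75, 0.662, 0.0]
contact_force: [1.2, 0.8, 0.6]
gripper_width: 0.998
grasp_force: 0.0
```

```bash
python3 - <<'E'
from h import *
c=imaging.read_camera('top'); s=imaging.read_camera('side')
a=c['frame'][190:290,130:280]; b=s['frame'][130:230,180:330]
v=np.hstack([cv2.resize(q,(400,267),interpolation=cv2.INTER_CUBIC) for q in(a,b)])
cv2.imwrite('pics/d7.png',v[:,:,::-1]); o=bot.get_obs(); print(o['eef_pos'])
im=c['frame']; hsv=cv2.cvtColor(im,cv2.COLOR_RGB2HSV);H,S,V=[hsv[:,:,i].astype(int) for i in range(3)]
def r(n,m,bb,z):
    k=np.zeros(m.shape,np.uint8);x0,y0,x1,y1=bb;k[y0:y1,x0:x1]=m[y0:y1,x0:x1]
    cs,_=cv2.findContours(k,0,cv2.CHAIN_APPROX_NONE);p=max(cs,key=cv2.contourArea).reshape(-1,2)
    print(n,p.mean(0).round(1),cv2.minAreaRect((onz(c,p,z)[:,:2]*1000).astype(np.float32)))
for e in (lambda:r('mouth',V<60,(205,205,240,245),.1),lambda:r('yel',V<60,(290,175,320,205),.05),
  lambda:r('wheel',((H<14)|(H>170))&(V<110)&(S>90),(168,215,200,250),.108)):
    try:e()
    except Exception as x:print(x)
E
```

```text
[ 0.40504084 -0.34112628  0.19040651]
mouth [219.8 230.3] ((465.4312744140625, -161.71224975585938), (15.43350887298584, 15.278160095214844), 2.425769090652466)
yel [302.8 187.5] ((547.264404296875, -291.0400390625), (15.331316947937012, 14.978915214538574), 1.0072016716003418)
wheel [185.  232.6] ((458.01031494140625, -109.6473159790039), (38.65071105957031, 28.004467010498047), 7.132205486297607)
```

View pics/d7.png

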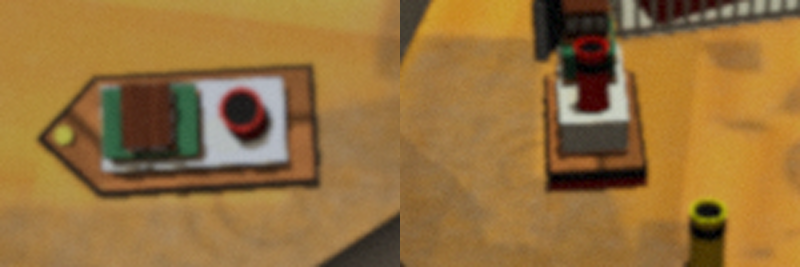

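All parts stand on their marks: the wheelhouse is on the bridge within about 2 mm, and the funnel is about 1 mm off the disc centre. The yellow funnel hasn't moved. Handing in.

```bash
python3 -c "
from station import bot
print(bot.hand_in())"
```

```text
the job is handed in; nothing more can be done
None
```

I placed the deckhouse, bridge house, wheelhouse and red funnel in the order given, left the yellow funnel where it was, and handed the job in at about 28 s; the last pictures showed every part within about 2 mm of its mark, but the hand-in gave no verdict.

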